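# Set the slab roller to 5 mm

### The job

Set the slab roller's gap for the class to 5 mm: swing the ball-ended clamp lever fully open to free the setting, turn the handwheel clockwise (seen from above) by its handle until the single long line on its rim stands exactly at the fixed pointer on the far side, coming up to the pointer without running past it, then swing the clamp lever fully back to lock the setting. Leave the rolling pin, wooden strip, rib and pot where they are.

Things in the scene. Friction and masses are not known exactly. Their poses are not given: they have to be found in the camera images.
- slab_roller: Bench slab roller bolted down: grey end frames, plywood feed boards (canvas-covered tops 81 mm up, 440 mm long along x, 350 mm wide), two steel rolls along y, and over them a dark steel bridge along y (70 mm wide, top 175 mm up). Origin: centre of its footprint at table level. Its own +x points away from the operator's (robot's) side, z up. A drive crank sticks out on the left end (to y = 325 mm, x = 115 mm, height 130 mm); it is not used.
- handwheel (a joint): Aluminium handwheel's angle, rad: 0 when the long line stands at the pointer (gap 5 mm), growing clockwise seen from above, which closes the gap, 30 degrees per mm; negative now (gap over 5 mm). Stops at -2.62 and 2.62. Stays where left; needs about 5 N at the handle when the clamp is free. While the clamp lever is home a brake holds the wheel (about 15 N at the handle).
- wheel_axis (a point): Point on the handwheel's upright axis, mid-bridge, at the height of the rim's top (206 mm above the table). The wheel is a solid aluminium disc 130 mm across with a dished top.
- long_line (a point): Outer top edge of the rim (65 mm from the axis) at the single long line: 4 mm wide, down the full 18 mm skirt and across rim and dish towards the hub. The other lines, one per mm of gap every 30 degrees, are 2 mm wide and short; 0 mm is a close pair.
- pointer_tip (a point): Inner tip of the fixed brass pointer, 67 mm from the wheel's axis on the far side (the roller's +x), top about 202 mm up, below the rim's top.
- handle_mid (a point): Middle of the wheel's upright black handle, a freely revolving sleeve 21 mm across and 44 mm tall, standing 44 mm from the wheel's axis from 210 to 254 mm above the table; this point is 232 mm up. It sits on the wheel 60 degrees anticlockwise (seen from above) of the long line.
- clamp (a joint): Clamp lever on the bridge's right-hand end, swinging level about an upright axis. 0: home (locked, ball towards the operator, the roller's -x); grows anticlockwise seen from above, ball outward to the right (the roller's -y), to 1.2 rad (fully open). Wheel free beyond 0.6; locking can drag it back up to 0.03 rad. Stays where left; takes 4 to 6 N at the ball.
- clamp_ball (a point): Centre of the black ball on the end of the clamp lever, 25 mm across, 80 mm from the lever's axis, 222 mm above the table. The lever's 10 mm rod slopes down from it to the hub on the bridge.
- clamp_pivot (a point): Point on the clamp lever's axis at the height of the ball's centre.
- rolling_pin: Bystander: wooden rolling pin with white handles, 406 mm long, 50 mm thick, lying on the table right of the roller. Origin under its middle, x along it.
- thickness_strip: Bystander: wooden strip 240 x 25 x 8 mm lying loose on the near feed board. Origin: centre of its underside, x along it.
- rib: Bystander: wooden potter's rib 95 x 50 x 5 mm on the far feed board. Origin: centre of its underside.
- tool_pot: Bystander: white ceramic pot, 84 mm across, 105 mm high, on the table to the left of the roller's near end. Origin: centre of its underside.

How it is judged:
On the way, in this order (a step that is already met when the one before it is completed fails the run):
1. the clamp lever is swung open (past 1.05 rad of its 1.2) (value of joint clamp above 1.05 rad), for 0.1 s.
2. the handwheel stands still with the long line at the pointer (within 0.08 rad) (value of joint handwheel between -0.08 and 0.08 rad and velocity of joint handwheel between -0.1 and 0.1 rad/s), for 0.3 s.
3. the clamp lever is back home (below 0.15 rad) (value of joint clamp below 0.15 rad), for 0.1 s.
At the end, for the whole second after the job is handed in: The long line stands at the pointer within 0.08 rad (0.15 mm of gap, 5 mm at the rim), the wheel is still, and the clamp lever is home within 0.15 rad (12 mm at its ball) (value of joint handwheel between -0.08 and 0.08 rad and value of joint clamp below 0.15 rad and velocity of joint handwheel between -0.05 and 0.05 rad/s); the robot touches nothing.
It fails at once if the long line is run past the pointer by more than 0.15 rad (10 mm at the rim) (value of joint handwheel above 0.15 rad).
It fails at once if the rolling pin, strip, rib or pot is shifted by more than 30 mm (distance of any of rolling_pin, thickness_strip, rib, tool_pot from where it was at the start of the episode above 0.03 m).
It also fails if it takes over 72 s, if anything falls off the work surface, if the arm or the gripper's body presses on something with over 40 N, if the wrist force passes 120 N, or if a joint passes its speed limit or range.

### The arm

A 6-joint arm with a two-finger parallel gripper is mounted at the origin on the work surface. World frame = base frame: x ahead of the robot, y to its left, z up, the work surface at z = 0. Lengths are in m, angles in rad, forces in N, time in s.
With the tool pointing down it reaches from about 0.25 to 0.775 m from the base axis. Payload 4 kg.
Tool frame: the origin (TCP) lies on the front face of the gripper's body, between the roots of the fingers; the fingertips stand 97 mm ahead of it and the grasp point (between the pads) lies 78 mm ahead of it; z points along the fingers, y is the line along which they close (so a half turn about z gives the same grasp; the last joint's range is limited). The gripper opens to 94 mm and grips with 3 to 60 N. Pads are 16 mm wide; open, the fingers measure 119 mm over their backs; the gripper's body (75 mm by 177 mm) begins 78 mm behind the grasp point.
Start: joints at [1.192, 0.087, 1.371, -0, 1.684, -0.103], TCP at [0.15, 0.529, 0.303] pointing down, gripper open.
Joint ranges: [-3.1, 3.1], [-0.76, 2.03], [0.27, 2.55], [-1.08, 4.22], [0.17, 2.65], [-2.57, 2.57]. Speed limits (rad/s): [2.79, 2.79, 3.14, 3.14, 3.14, 3.14].

### API

Orientations are given as a unit quaternion [w, x, y, z].
In Python, from bench import * gives the robot as it stands.
- The arm moves only by the tool carry_out, never from a script. Its argument "increments" is a list of rows, each an object of numbers: "tx", "ty", "tz": the shift along the tool's x, y, z in mm; "spin": the turn about the tool's z in degrees. A call has 1 to 5 rows; each row shifts and turns the commanded pose from where the row before left it, along the tool's axes as they then stand; what a row does not reach is not made up. A row lasts 1/8 s, in which the tool goes at most 62.5 mm and 10.7 degrees, less where a joint would pass 70% of its speed; a pose out of reach is approached as far as the arm can. A call is refused whole if a number of a shift passes 62.5 or a number of a turn 10.7, either way. A call with a gripper value outside its range is refused whole. "gripper" is the opening, from 0 (shut) to 1 (fully open), set as the call begins (left out, the last holds). The fingers move at their own pace and stop on an object; "force" is the grip in N (left out, the last holds). Time passes only in rows, so rows that do not move let the fingers close. It gives the time, the measured TCP pose, the force, the opening and the grip force at its end, in the units of the state.
- observe(): the state, without advancing time (a new reading comes with each control period).
- camera(name): name is "side" or "top"; returns a dict with "frame" (420x560x3 uint8, red, green, blue), "fx", "fy", "cx", "cy" (pixels), "xyz" and "orientation" of the camera in the world. Camera axes: x right, y up, looking along -z (the intrinsics and any distortion apply to the point x, -y, -z); pixel columns grow to the right and rows downward; lengths in m; the calibration is good to about 2 mm. A picture is of the moment at which its call begins. There is no depth.
- hand_in(): hands the job in; it is judged then, once.
The state is a dict: "time": time; "joints": joint angles; "joint_vel": joint speeds; "joint_efforts": joint torques, N m; "tcp_pos": TCP position; "tool_rot": TCP orientation; "ft_force": force on the tool from outside, world axes, zero at the start; "wrist_torque": the same for the moment, N m; "grip_width": opening from 0.0 (shut) to 1.0 (fully open); "finger_force": force on a finger pad.
Only numpy, scipy, OpenCV 4.12 (cv2) and the standard library are available. Lean on these libraries where they do the work, as an engineer would, in place of code of your own. Each camera call takes 0.05 s, during which the arm holds its last target. There are 200 camera calls.

## Working session

There is one attempt and no reset: what is moved stays moved. The work goes in short steps, Python scripts to look and compute and a tool call to move; the robot and the scene stay as the last step left them, time stands still between calls to the robot, and variables do not carry over. Pictures are saved under pics/ and viewed, at most 10 in all, crops included, and the job is handed in when it is done.

Besides the shell and the picture viewer there is one more tool, called after ">>>" by a JSON object that holds its "method" and its "body". carry_out: Moves the arm, as the interface text tells. Its arguments: {"type":"object","properties":{"increments":{"type":"array","items":{"type":"object","properties":{"tx":{"type":"number"},"ty":{"type":"number"},"tz":{"type":"number"},"spin":{"type":"number"}}}},"gripper":{"type":"number"},"force":{"type":"number"}},"required":["increments"]}

```bash
ls; mkdir -p pics; python3 - <<'E'
from bench import *
import cv2
s=observe(); print(s)
for n in("top","side"):
    c=camera(n); cv2.imwrite(f"pics/{n}0.png",c["frame"][:,:,::-1]); print({k:v for k,v in c.items() if k!="frame"})
E
```

```text
pics
{'time': 0.0, 'joints': array([ 1.19189666e+00,  8.79649239e-02,  1.37223784e+00, -4.16147104e-07,
        1.68359632e+00, -1.03124535e-01]), 'joint_vel': array([-0.00045895,  0.00032312,  0.00103751,  0.00155803,  0.00191937,
       -0.0007532 ]), 'joint_efforts': array([-1.56780137e-03, -3.40171087e+01, -3.02427471e+01,  7.15288217e-02,
        3.29885725e-02, -1.67800613e-04]), 'tcp_pos': array([0.14965539, 0.5289035 , 0.30150685]), 'tool_rot': array([-2.63120143e-04,  1.37450977e-01,  9.90507956e-01, -1.07137564e-03]), 'ft_force': array([ 0.50322485, -0.09157109,  0.69049705]), 'wrist_torque': array([ 0.03313035, -0.02159284, -0.02341482]), 'finger_force': 0.0, 'grip_width': 1.0015253615450437}
{'fx': 442.6543984041691, 'fy': 442.6543984041691, 'cx': 283.489320732853, 'cy': 212.39868589118686, 'xyz': array([ 0.36308617, -0.00873958,  1.14496008]), 'orientation': array([ 0.70951667,  0.07787163, -0.07905809, -0.69589649])}
{'fx': 380.9576128606346, 'fy': 380.9576128606346, 'cx': 277.6405263770586, 'cy': 209.24144869834163, 'xyz': array([ 0.14208142, -0.52507313,  0.89450189]), 'orientation': array([ 0.87929462,  0.34059154, -0.12252376, -0.30955823])}
```

View pics/top0.png

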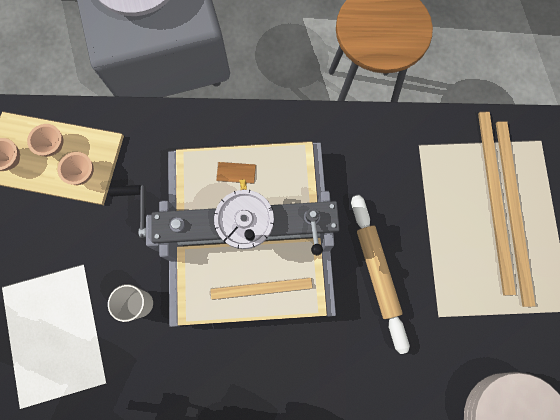

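View pics/side0.png

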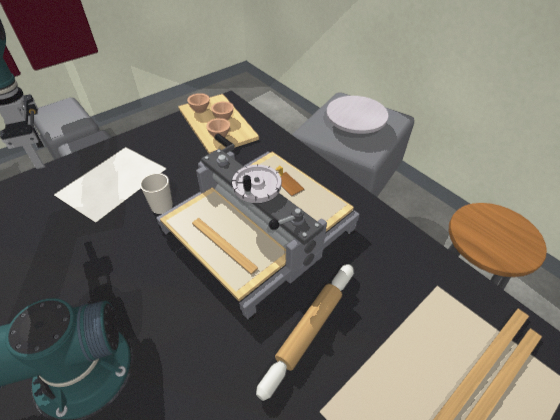

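The top view shows the wheel hub at about (243,218), the pointer at about (243,185), the handle at about (250,234), the ball at about (317,249) and the lever pivot at about (313,215). I'll enlarge both views.

```bash
python3 - <<'E'
import cv2,numpy as np
a=cv2.imread("pics/top0.png")[170:270,200:345]; cv2.imwrite("pics/c1.png",cv2.resize(a,None,fx=5.5,fy=5.5,interpolation=cv2.INTER_CUBIC))
a=cv2.imread("pics/side0.png")[140:260,190:340]; cv2.imwrite("pics/c2.png",cv2.resize(a,None,fx=5,fy=5,interpolation=cv2.INTER_CUBIC))
E
```

```text
(no output)
```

View pics/c1.png

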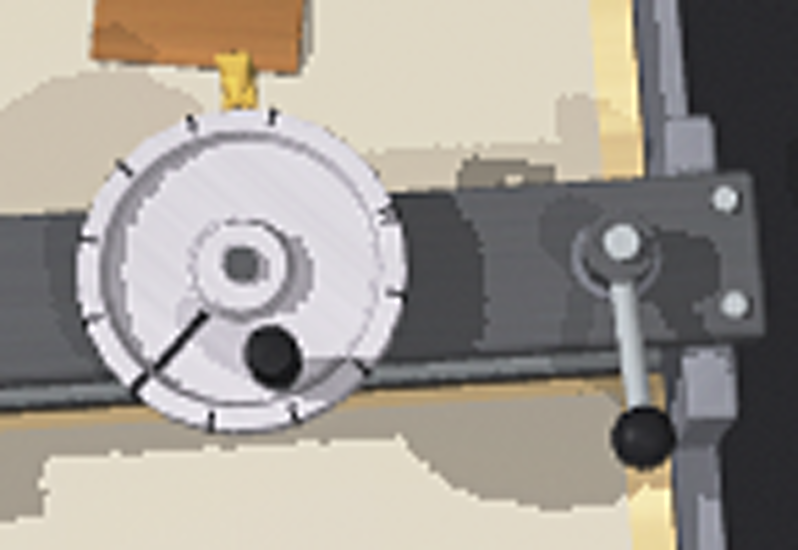

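View pics/c2.png

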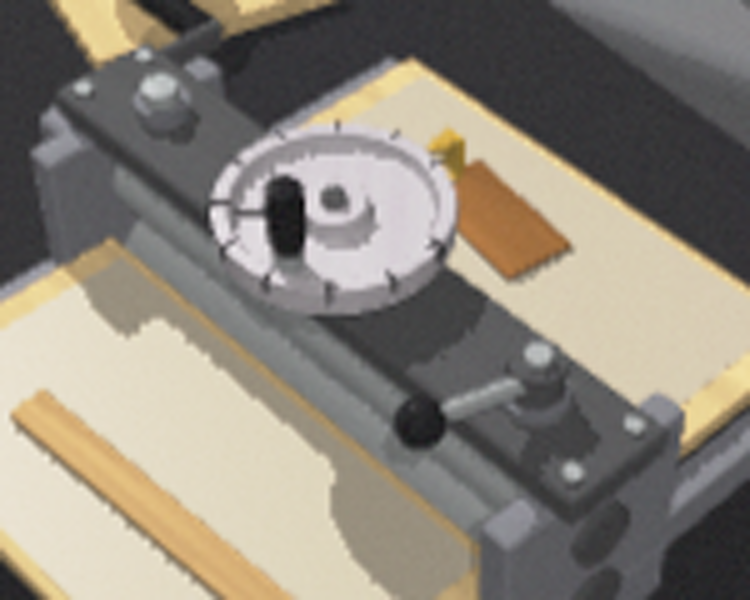

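The crop gives the rim from x 77 to 407, the long line's outer end at (137,393), the pointer tip at (239,107), the handle top at (273,357), the ball at (643,437) and the pivot knob at (622,241). In the side crop the ball is at (419,420) and the handle top is at about (287,185).

```bash
cat > h.py <<'E'
import numpy as np
from scipy.spatial.transform import Rotation as R
K=dict(top=(442.654,283.489,212.399,[0.36308617,-0.00873958,1.14496008],[0.70951667,0.07787163,-0.07905809,-0.69589649]),
side=(380.958,277.641,209.241,[0.14208142,-0.52507313,0.89450189],[0.87929462,0.34059154,-0.12252376,-0.30955823]))
def M(n):
    f,cx,cy,p,q=K[n]; return f,cx,cy,np.array(p),R.from_quat([*q[1:],q[0]])
def at(n,uv,z):
    f,cx,cy,p,r=M(n); d=r.apply([(uv[0]-cx)/f,-(uv[1]-cy)/f,-1]); return p+d*(z-p[2])/d[2]
def px(n,X):
    f,cx,cy,p,r=M(n); c=r.inv().apply(np.array(X)-p); return np.array([cx-f*c[0]/c[2], cy+f*c[1]/c[2]])
T=lambda x,y:(200+(x+.5)/5.5-.5,170+(y+.5)/5.5-.5)
S=lambda x,y:(190+(x+.5)/5-.5,140+(y+.5)/5-.5)
E
python3 - <<'E'
from h import *
for nm,n,uv,z in [("rimL","top",T(77,268),.206),("rimR","top",T(407,268),.206),("rimT","top",T(242,107),.206),("line","top",T(137,393),.206),("ptr","top",T(239,107),.202),("handletop","top",T(273,357),.254),("ball","top",T(643,437),.222),("knob","top",T(622,241),.215),("ballS","side",S(419,420),.222),("handletopS","side",S(287,185),.252),("lineS","side",S(215,207),.206),("hub","top",T(243,264),.21),("hubS","side",S(332,198),.21)]:
    print(nm,at(n,uv,z).round(4))
E
```

```text
rimL [0.5593 0.1429 0.206 ]
rimR [0.5618 0.0129 0.206 ]
rimT [0.6264 0.0805 0.206 ]
line [0.51   0.1169 0.206 ]
ptr [0.6274 0.0821 0.202 ]
handletop [0.517  0.0607 0.254 ]
ball [ 0.4943 -0.0791  0.222 ]
knob [ 0.5724 -0.0712  0.215 ]
ballS [ 0.4947 -0.0773  0.222 ]
handletopS [0.5228 0.0631 0.252 ]
lineS [0.5106 0.115  0.206 ]
hub [0.5613 0.0772 0.21  ]
hubS [0.5602 0.0787 0.21  ]
```

```bash
cat >> h.py <<'E'
def plan(g,yaw,n=None):
    "increments per row (n rows) to bring the grasp point to g and tool y to world angle yaw(deg); tool down; shift first in current axes"
    from bench import observe
    s=observe(); q=s["tool_rot"]; r=R.from_quat([*q[1:],q[0]]); p=s["tcp_pos"]; gp=p+r.apply([0,0,.078])
    Y=r.apply([0,1,0]); a=np.degrees(np.arctan2(Y[1],Y[0]))
    print("t",round(s["time"],2),"grasp",gp.round(4),"yaw",a.round(2),"tilt",r.apply([0,0,1]).round(3),"F",s["ft_force"].round(1),"ff",round(float(s["finger_force"]),1),"w",round(float(s["grip_width"])*94,1))
    print("shift mm",(r.inv().apply(np.array(g)-gp)*1000).round(1),"spin",round((a-yaw+180)%360-180,1))
E
python3 - <<'E'
from h import *
for z in(.175,): 
  A,B=at("top",T(0,217),z),at("top",T(750,175),z); C,D=at("top",T(0,388),z),at("top",T(640,350),z)
  print(A,B,np.degrees(np.arctan2(*(A-B)[[0,1]])),np.degrees(np.arctan2(*(C-D)[[0,1]])))
  A,B=at("top",T(750,178),z),at("top",T(766,333),z); print(A,B,np.degrees(np.arctan2(*(A-B)[[1,0]])))
plan((.4945,-.078,.30),-85)
E
```

```text
[0.5864213  0.18050506 0.175     ] [ 0.61024259 -0.12635498  0.175     ] -4.438922304702336 -4.567228287399881
[ 0.60897137 -0.12634584  0.175     ] [ 0.54437436 -0.1323623   0.175     ] 5.321081176741442
t 0.1 grasp [0.1496 0.5288 0.2236] yaw 74.2 tilt [-0.001 -0.002 -1.   ] F [ 0.2 -0.1  0.9] ff 0.0 w 94.0
shift mm [-497.1 -490.1  -75.5] spin 159.2
```

>>> {"method": "carry_out", "body": {"increments": [{"tz": -40},{"tz": -36,"tx": -20,"ty": -20},{"tx": -40,"ty": -40},{"tx": -40,"ty": -40},{"tx": -40,"ty": -40}], "gripper": 0.7}}

```text
schema error: expected keys tx, ty, tz, spin
```

>>> {"method": "carry_out", "body": {"increments": [{"tx": -40,"ty": -40},{"tx": -40,"ty": -40},{"tx": -40,"ty": -40},{"tx": -40,"ty": -40},{"tx": -40,"ty": -40}]}}

```text
schema error: expected keys tx, ty, tz, spin
```

>>> {"method": "carry_out", "body": {"increments": [{"tx": -40,"ty": -40},{"tx": -40,"ty": -40},{"tx": -40,"ty": -40},{"tx": -37,"ty": -30},{"spin": 10}]}}

```text
schema error: expected keys tx, ty, tz, spin
```

>>> {"method": "carry_out", "body": {"increments": [{"spin": 10},{"spin": 10},{"spin": 10},{"spin": 10},{"spin": 10}]}}

```text
schema error: expected keys tx, ty, tz, spin
```

>>> {"method": "carry_out", "body": {"increments": [{"spin": 10},{"spin": 10},{"spin": 10},{"spin": 10},{"spin": 10}]}}

```text
schema error: expected keys tx, ty, tz, spin
```

>>> {"method": "carry_out", "body": {"increments": [{"spin": 10},{"spin": 10},{"spin": 10},{"spin": 10},{"spin": 9.7}]}}

```text
schema error: expected keys tx, ty, tz, spin
```

```bash
python3 -c "
from h import *
plan((.4945,-.078,.222),-85.5)"
```

```text
t 0.1 grasp [0.1496 0.5288 0.2236] yaw 74.2 tilt [-0.001 -0.002 -1.   ] F [ 0.2 -0.1  0.9] ff 0.0 w 94.0
shift mm [-497.1 -489.9    2.5] spin 159.7
```

>>> {"method": "carry_out", "body": {"increments": [{"tx": 0,"ty": 0,"tz": -40,"spin": 0},{"tx": -20,"ty": -20,"tz": -36,"spin": 0},{"tx": -40,"ty": -40,"tz": 0,"spin": 0},{"tx": -40,"ty": -40,"tz": 0,"spin": 0},{"tx": -40,"ty": -40,"tz": 0,"spin": 0}], "gripper": 0.7}}

```text
time: 0.72
tcp_pos: [0.2468, 0.3548, 0.3783]
tool_rot: [0.0, 0.137, 0.991, -0.0]
ft_force: [1.4, 0.4, 1.4]
grip_width: 0.7
finger_force: 0.0
```

>>> {"method": "carry_out", "body": {"increments": [{"tx": -40,"ty": -40,"tz": 0,"spin": 0},{"tx": -40,"ty": -40,"tz": 0,"spin": 0},{"tx": -40,"ty": -40,"tz": 0,"spin": 0},{"tx": -40,"ty": -40,"tz": 0,"spin": 0},{"tx": -40,"ty": -40,"tz": 0,"spin": 0}]}}

```text
time: 1.35
tcp_pos: [0.3847, 0.1077, 0.3784]
tool_rot: [-0.0, 0.137, 0.991, 0.0]
ft_force: [0.7, -0.1, -0.0]
grip_width: 0.699
finger_force: 0.0
```

>>> {"method": "carry_out", "body": {"increments": [{"tx": -40,"ty": -40,"tz": 0,"spin": 0},{"tx": -40,"ty": -40,"tz": 0,"spin": 0},{"tx": -40,"ty": -40,"tz": 0,"spin": 0},{"tx": -37,"ty": -30,"tz": 0,"spin": 0},{"tx": 0,"ty": 0,"tz": 0,"spin": 10}]}}

```text
time: 1.98
tcp_pos: [0.4956, -0.0804, 0.3765]
tool_rot: [-0.002, 0.228, 0.974, -0.0]
ft_force: [-0.6, 0.9, -1.0]
grip_width: 0.699
finger_force: 0.0
```

>>> {"method": "carry_out", "body": {"increments": [{"tx": 0,"ty": 0,"tz": 0,"spin": 10},{"tx": 0,"ty": 0,"tz": 0,"spin": 10},{"tx": 0,"ty": 0,"tz": 0,"spin": 10},{"tx": 0,"ty": 0,"tz": 0,"spin": 10},{"tx": 0,"ty": 0,"tz": 0,"spin": 10}]}}

```text
time: 2.6
tcp_pos: [0.4944, -0.0776, 0.378]
tool_rot: [-0.001, 0.617, 0.787, -0.0]
ft_force: [0.3, 0.0, 0.7]
grip_width: 0.694
finger_force: 0.0
```

>>> {"method": "carry_out", "body": {"increments": [{"tx": 0,"ty": 0,"tz": 0,"spin": 10},{"tx": 0,"ty": 0,"tz": 0,"spin": 10},{"tx": 0,"ty": 0,"tz": 0,"spin": 10},{"tx": 0,"ty": 0,"tz": 0,"spin": 10},{"tx": 0,"ty": 0,"tz": 0,"spin": 10}]}}

```text
time: 3.22
tcp_pos: [0.4944, -0.0776, 0.378]
tool_rot: [-0.0, 0.892, 0.453, -0.0]
ft_force: [-0.0, 0.3, -0.5]
grip_width: 0.7
finger_force: 0.0
```

>>> {"method": "carry_out", "body": {"increments": [{"tx": 0,"ty": 0,"tz": 0,"spin": 10},{"tx": 0,"ty": 0,"tz": 0,"spin": 10},{"tx": 0,"ty": 0,"tz": 0,"spin": 10},{"tx": 0,"ty": 0,"tz": 0,"spin": 10},{"tx": 0,"ty": 0,"tz": 0,"spin": 9.7}]}}

```text
time: 3.85
tcp_pos: [0.4944, -0.0776, 0.378]
tool_rot: [-0.0, 0.999, 0.036, -0.001]
ft_force: [-0.5, -0.4, 0.2]
grip_width: 0.701
finger_force: 0.0
```

```bash
python3 -c "
from h import *
plan((.4945,-.078,.222),-85.5)"
```

```text
t 3.85 grasp [ 0.4943 -0.0775  0.3   ] yaw -85.82 tilt [-0.001  0.    -1.   ] F [-0.5 -0.4  0.2] ff 0.0 w 65.9
shift mm [ 0.2  0.5 78. ] spin -0.3
```

>>> {"method": "carry_out", "body": {"increments": [{"tx": 0,"ty": 0.5,"tz": 25,"spin": 0},{"tx": 0,"ty": 0,"tz": 25,"spin": 0},{"tx": 0,"ty": 0,"tz": 18,"spin": 0},{"tx": 0,"ty": 0,"tz": 10,"spin": 0},{"tx": 0,"ty": 0,"tz": 0,"spin": 0}]}}

```text
time: 4.47
tcp_pos: [0.4944, -0.0781, 0.3001]
tool_rot: [-0.0, 0.999, 0.039, -0.001]
ft_force: [0.3, 0.4, 0.2]
grip_width: 0.704
finger_force: 0.0
```

>>> {"method": "carry_out", "body": {"increments": [{"tx": 0,"ty": 0,"tz": 0,"spin": 0},{"tx": 0,"ty": 0,"tz": 0,"spin": 0},{"tx": 0,"ty": 0,"tz": 0,"spin": 0},{"tx": 0,"ty": 0,"tz": 0,"spin": 0},{"tx": 0,"ty": 0,"tz": 0,"spin": 0}], "gripper": 0.1, "force": 20}}

```text
time: 5.1
tcp_pos: [0.4946, -0.0789, 0.3009]
tool_rot: [0.001, 0.999, 0.039, 0.0]
ft_force: [-1.0, -2.8, -0.2]
grip_width: 0.255
finger_force: 20.0
```

>>> {"method": "carry_out", "body": {"increments": [{"tx": 0.3,"ty": 6.8,"tz": 0,"spin": -4.9},{"tx": 0.3,"ty": 6.8,"tz": 0,"spin": -4.9},{"tx": 0.3,"ty": 6.8,"tz": 0,"spin": -4.9},{"tx": 0.3,"ty": 6.8,"tz": 0,"spin": -4.9},{"tx": 0.3,"ty": 6.8,"tz": 0,"spin": -4.9}]}}

```text
time: 5.72
tcp_pos: [0.5041, -0.1103, 0.3009]
tool_rot: [-0.001, 0.968, 0.252, -0.0]
ft_force: [-0.8, 0.7, 1.8]
grip_width: 0.253
finger_force: 20.0
```

>>> {"method": "carry_out", "body": {"increments": [{"tx": 0.3,"ty": 6.8,"tz": 0,"spin": -4.9},{"tx": 0.3,"ty": 6.8,"tz": 0,"spin": -4.9},{"tx": 0.3,"ty": 6.8,"tz": 0,"spin": -4.9},{"tx": 0.3,"ty": 6.8,"tz": 0,"spin": -4.9},{"tx": 0.3,"ty": 6.8,"tz": 0,"spin": -4.9}]}}

```text
time: 6.35
tcp_pos: [0.5263, -0.1359, 0.3009]
tool_rot: [-0.001, 0.893, 0.451, -0.001]
ft_force: [-2.9, 0.5, 1.3]
grip_width: 0.253
finger_force: 20.0
```

>>> {"method": "carry_out", "body": {"increments": [{"tx": 0.3,"ty": 6.8,"tz": 0,"spin": -4.9},{"tx": 0.3,"ty": 6.8,"tz": 0,"spin": -4.9},{"tx": 0.3,"ty": 6.8,"tz": 0,"spin": -4.9},{"tx": 0.3,"ty": 5,"tz": 0,"spin": -4},{"tx": 0,"ty": 0,"tz": 0,"spin": 0}]}}

```text
time: 6.98
tcp_pos: [0.5494, -0.1477, 0.3009]
tool_rot: [0.0, 0.808, 0.589, -0.0]
ft_force: [-0.8, -2.0, 0.9]
grip_width: 0.256
finger_force: 20.0
```

```bash
python3 -c "
from h import *
a=np.radians(184.5+68)
plan((.5743+.08*np.cos(a),-.0717+.08*np.sin(a),.222),-17)"
```

```text
t 6.97 grasp [ 0.5494 -0.1478  0.2229] yaw -17.88 tilt [ 0.    -0.001 -1.   ] F [-0.8 -2.   0.9] ff 20.0 w 24.1
shift mm [0.  0.9 0.9] spin -0.9
```

>>> {"method": "carry_out", "body": {"increments": [{"tx": 0,"ty": 0,"tz": 0,"spin": 0},{"tx": 0,"ty": 0,"tz": 0,"spin": 0},{"tx": 0,"ty": 0,"tz": -20,"spin": 0},{"tx": 0,"ty": 0,"tz": -35,"spin": 0},{"tx": 0,"ty": 0,"tz": -35,"spin": 0}], "gripper": 0.6}}

```text
time: 7.6
tcp_pos: [0.5491, -0.1469, 0.3912]
tool_rot: [-0.001, 0.808, 0.589, -0.0]
ft_force: [-0.0, -0.6, -0.8]
grip_width: 0.6
finger_force: 0.0
```

>>> {"method": "carry_out", "body": {"increments": [{"tx": 0,"ty": 0,"tz": 0,"spin": -10},{"tx": 0,"ty": 0,"tz": 0,"spin": -10},{"tx": 0,"ty": 0,"tz": 0,"spin": -10},{"tx": 0,"ty": 0,"tz": 0,"spin": -10},{"tx": 0,"ty": 0,"tz": 0,"spin": -10}]}}

```text
time: 8.22
tcp_pos: [0.5492, -0.1469, 0.3904]
tool_rot: [-0.0, 0.481, 0.877, 0.0]
ft_force: [0.4, 0.7, 0.6]
grip_width: 0.605
finger_force: 0.0
```

>>> {"method": "carry_out", "body": {"increments": [{"tx": 0,"ty": 0,"tz": 0,"spin": -10},{"tx": 0,"ty": 0,"tz": 0,"spin": -10},{"tx": 0,"ty": 0,"tz": 0,"spin": -10},{"tx": 0,"ty": 0,"tz": 0,"spin": -10},{"tx": 0,"ty": 0,"tz": 0,"spin": -10}]}}

```text
time: 8.85
tcp_pos: [0.5492, -0.1469, 0.3904]
tool_rot: [-0.0, 0.065, 0.998, 0.0]
ft_force: [-0.1, -0.5, 0.7]
grip_width: 0.597
finger_force: 0.0
```

>>> {"method": "carry_out", "body": {"increments": [{"tx": 0,"ty": 0,"tz": 0,"spin": -10},{"tx": 0,"ty": 0,"tz": 0,"spin": -10},{"tx": 0,"ty": 0,"tz": 0,"spin": -10},{"tx": 0,"ty": 0,"tz": 0,"spin": 0}]}}

```text
time: 9.35
tcp_pos: [0.5492, -0.147, 0.3905]
tool_rot: [-0.0, -0.192, 0.981, 0.0]
ft_force: [-0.6, 0.3, -0.2]
grip_width: 0.601
finger_force: 0.0
```

```bash
python3 - <<'E'
from h import *
from bench import camera
import cv2
plan((.520,.061,.236),112.5)
for n in("top","side"):
    cv2.imwrite(f"pics/{n}1.png",camera(n)["frame"][:,:,::-1])
a=cv2.imread("pics/side1.png")[120:270,170:370]; cv2.imwrite("pics/c3.png",cv2.resize(a,None,fx=4,fy=4,interpolation=cv2.INTER_CUBIC))
E
```

```text
t 9.35 grasp [ 0.5492 -0.147   0.3125] yaw 112.09 tilt [-0.     0.001 -1.   ] F [-0.6  0.3 -0.2] ff 0.0 w 56.5
shift mm [-51.1 203.6  76.6] spin -0.4
```

View pics/c3.png

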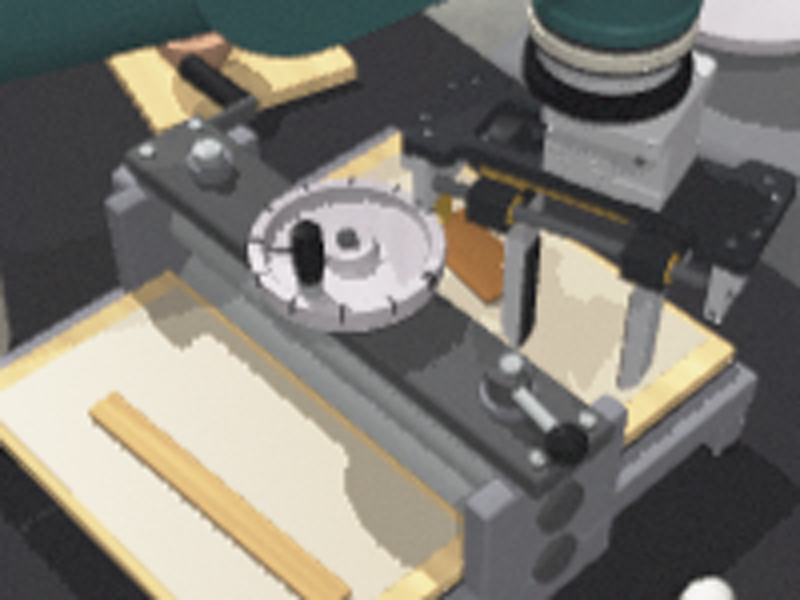

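The side view shows the lever swung open with its ball at crop (567,443), and the wheel hasn't moved. Next I go to the handle.

>>> {"method": "carry_out", "body": {"increments": [{"tx": -13,"ty": 51,"tz": 0,"spin": 0},{"tx": -13,"ty": 51,"tz": 0,"spin": 0},{"tx": -13,"ty": 51,"tz": 0,"spin": 0},{"tx": -12,"ty": 50.6,"tz": 0,"spin": -0.4},{"tx": 0,"ty": 0,"tz": 20,"spin": 0}]}}

```text
time: 10.07
tcp_pos: [0.5192, 0.0639, 0.3728]
tool_rot: [0.003, -0.198, 0.98, 0.0]
ft_force: [-0.5, -1.0, 0.2]
grip_width: 0.602
finger_force: 0.0
```

>>> {"method": "carry_out", "body": {"increments": [{"tx": 0,"ty": 0,"tz": 20,"spin": 0},{"tx": 0,"ty": 0,"tz": 20,"spin": 0},{"tx": 0,"ty": 0,"tz": 11,"spin": 0},{"tx": 0,"ty": 0,"tz": 5.5,"spin": 0},{"tx": 0,"ty": 0,"tz": 0,"spin": 0}]}}

```text
time: 10.7
tcp_pos: [0.5196, 0.0604, 0.3143]
tool_rot: [0.0, -0.196, 0.981, 0.0]
ft_force: [0.1, 0.1, -0.5]
grip_width: 0.595
finger_force: 0.0
```

>>> {"method": "carry_out", "body": {"increments": [{"tx": 0,"ty": 0,"tz": 0,"spin": 0},{"tx": 0,"ty": 0,"tz": 0,"spin": 0},{"tx": 0,"ty": 0,"tz": 0,"spin": 0},{"tx": 0,"ty": 0,"tz": 0,"spin": 0},{"tx": 0,"ty": 0,"tz": 0,"spin": 0}], "gripper": 0.1, "force": 25}}

```text
time: 11.32
tcp_pos: [0.5194, 0.061, 0.3144]
tool_rot: [0.0, -0.196, 0.981, 0.001]
ft_force: [-1.3, 1.1, 1.6]
grip_width: 0.211
finger_force: 25.0
```

```bash
python3 -c "
from h import *
plan((.520,.061,.236),112.5)"
```

```text
t 11.32 grasp [0.5194 0.0611 0.2364] yaw 112.63 tilt [-0.     0.001 -1.   ] F [-1.3  1.1  1.6] ff 25.0 w 19.8
shift mm [-0.5 -0.3  0.4] spin 0.1
```

>>> {"method": "carry_out", "body": {"increments": [{"tx": -0.17,"ty": 3.83,"tz": 0,"spin": 5},{"tx": -0.17,"ty": 3.83,"tz": 0,"spin": 5},{"tx": -0.17,"ty": 3.83,"tz": 0,"spin": 5},{"tx": -0.17,"ty": 3.83,"tz": 0,"spin": 5},{"tx": -0.17,"ty": 3.83,"tz": 0,"spin": 5}]}}

```text
time: 11.95
tcp_pos: [0.5164, 0.0772, 0.3143]
tool_rot: [0.0, 0.024, 1.0, -0.003]
ft_force: [-0.4, -5.4, 0.9]
grip_width: 0.212
finger_force: 25.0
```

>>> {"method": "carry_out", "body": {"increments": [{"tx": -0.17,"ty": 3.83,"tz": 0,"spin": 5},{"tx": -0.17,"ty": 3.83,"tz": 0,"spin": 5},{"tx": -0.17,"ty": 3.83,"tz": 0,"spin": 5},{"tx": -0.17,"ty": 3.83,"tz": 0,"spin": 5},{"tx": -0.17,"ty": 3.83,"tz": 0,"spin": 5}]}}

```text
time: 12.58
tcp_pos: [0.5205, 0.0959, 0.3143]
tool_rot: [-0.0, 0.239, 0.971, -0.002]
ft_force: [-2.6, -4.2, 2.1]
grip_width: 0.209
finger_force: 25.0
```

>>> {"method": "carry_out", "body": {"increments": [{"tx": -0.17,"ty": 3.83,"tz": 0,"spin": 5},{"tx": -0.17,"ty": 3.83,"tz": 0,"spin": 5},{"tx": -0.17,"ty": 3.83,"tz": 0,"spin": 5},{"tx": -0.17,"ty": 3.83,"tz": 0,"spin": 5},{"tx": -0.17,"ty": 3.83,"tz": 0,"spin": 5}]}}

```text
time: 13.2
tcp_pos: [0.5322, 0.1112, 0.3143]
tool_rot: [-0.001, 0.443, 0.896, -0.002]
ft_force: [-4.6, -2.8, 2.7]
grip_width: 0.21
finger_force: 25.0
```

```bash
python3 - <<'E'
from h import *
a=np.radians(202.5-75)
plan((.561+.044*np.cos(a),.078+.044*np.sin(a),.236),112.5-75)
E
```

```text
t 13.2 grasp [0.5319 0.111  0.2363] yaw 37.38 tilt [-0.004 -0.003 -1.   ] F [-4.6 -2.8  2.7] ff 25.0 w 19.8
shift mm [0.1 3.  0.3] spin -0.1
```

>>> {"method": "carry_out", "body": {"increments": [{"tx": -0.17,"ty": 3.83,"tz": 0,"spin": 5},{"tx": -0.17,"ty": 3.83,"tz": 0,"spin": 5},{"tx": -0.17,"ty": 3.83,"tz": 0,"spin": 5},{"tx": -0.17,"ty": 3.83,"tz": 0,"spin": 5},{"tx": -0.17,"ty": 3.83,"tz": 0,"spin": 5}]}}

```text
time: 13.82
tcp_pos: [0.5492, 0.1202, 0.3144]
tool_rot: [-0.002, 0.626, 0.78, -0.002]
ft_force: [-6.7, -0.3, 3.5]
grip_width: 0.212
finger_force: 25.0
```

>>> {"method": "carry_out", "body": {"increments": [{"tx": -0.17,"ty": 3.83,"tz": 0,"spin": 5},{"tx": -0.17,"ty": 3.83,"tz": 0,"spin": 5},{"tx": -0.17,"ty": 3.83,"tz": 0,"spin": 5},{"tx": -0.17,"ty": 3.83,"tz": 0,"spin": 5},{"tx": 0,"ty": 0,"tz": 0,"spin": 0}]}}

```text
time: 14.45
tcp_pos: [0.565, 0.1216, 0.3144]
tool_rot: [-0.001, 0.751, 0.661, -0.001]
ft_force: [-3.7, 2.1, 2.6]
grip_width: 0.207
finger_force: 25.0
```

```bash
python3 - <<'E'
from h import *
from bench import camera
import cv2
a=np.radians(64.5)
plan((.561+.044*np.cos(a),.078+.044*np.sin(a),.236),-25.5)
for n in("top","side"):
    cv2.imwrite(f"pics/{n}2.png",camera(n)["frame"][:,:,::-1])
a=cv2.imread("pics/side2.png")[150:225,205:305]; b=cv2.imread("pics/top2.png")[170:270,190:290]
z=lambda i,f:cv2.resize(i,None,fx=f,fy=f,interpolation=cv2.INTER_CUBIC)
cv2.imwrite("pics/c4.png",np.hstack([z(a,4.4),cv2.copyMakeBorder(z(b,3.3),0,0,0,0,cv2.BORDER_CONSTANT)]))
E
```

```text
t 14.45 grasp [0.5648 0.1218 0.2364] yaw -7.32 tilt [-0.003  0.001 -1.   ] F [-3.7  2.1  2.6] ff 25.0 w 19.5
shift mm [-2.1 15.6  0.3] spin 18.2
```

View pics/c4.png

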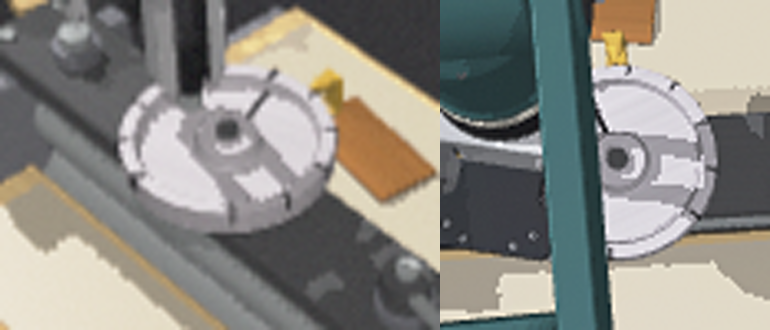

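In the side view (left half) the long line runs from the hub to about (276,71), and the pointer tip is near (317,92). It still has some way to go. I'll work out the angle.

```bash
cat >> h.py <<'E'
S4=lambda x,y:(205+(x+.5)/4.4-.5,150+(y+.5)/4.4-.5)
E
python3 - <<'E'
from h import *
c=np.array([.5609,.0779])
for n,uv,z in [("line",S4(277,71),.206),("inner",S4(250,115),.2),("ptr",S4(316,92),.202),("hub",S4(229,130),.21)]:
    p=at("side",uv,z); d=p[:2]-c; print(n,p.round(4),np.hypot(*d).round(4),np.degrees(np.arctan2(d[1],d[0])).round(1))
print([px("side",(c[0]+.065*np.cos(a),c[1]+.065*np.sin(a),.206)).round(1) for a in np.radians([4.5,0,24])])
E
```

```text
line [0.6195 0.1056 0.206 ] 0.0648 25.3
inner [0.5858 0.0893 0.2   ] 0.0274 24.5
ptr [0.629  0.0787 0.202 ] 0.0681 0.7
hub [0.5617 0.0777 0.21  ] 0.0008 -11.8
[array([274.5, 169.1]), array([275.7, 170.1]), array([268.1, 165.9])]
```

>>> {"method": "carry_out", "body": {"increments": [{"tx": -0.06,"ty": 2.4,"tz": 0,"spin": 3.1},{"tx": -0.06,"ty": 2.4,"tz": 0,"spin": 3.1},{"tx": -0.06,"ty": 2.4,"tz": 0,"spin": 3.1},{"tx": -0.06,"ty": 2.4,"tz": 0,"spin": 3.1},{"tx": -0.06,"ty": 2.4,"tz": 0,"spin": 3.1}]}}

```text
time: 15.18
tcp_pos: [0.5765, 0.119, 0.3144]
tool_rot: [-0.002, 0.833, 0.553, -0.0]
ft_force: [-3.8, 4.4, 2.0]
grip_width: 0.211
finger_force: 25.0
```

>>> {"method": "carry_out", "body": {"increments": [{"tx": 0,"ty": 0,"tz": 0,"spin": 0},{"tx": 0,"ty": 0,"tz": 0,"spin": 0},{"tx": 0,"ty": 0,"tz": 0,"spin": 0}]}}

```text
time: 15.55
tcp_pos: [0.5768, 0.1189, 0.3144]
tool_rot: [-0.001, 0.833, 0.554, 0.0]
ft_force: [-3.3, 3.6, 2.5]
grip_width: 0.212
finger_force: 25.0
```

```bash
cat > look.py <<'E'
import sys
from h import *
from bench import camera
import cv2
k=sys.argv[1]
plan((.561,.078,.236),-25.5)
z=lambda i,f:cv2.resize(i,None,fx=f,fy=f,interpolation=cv2.INTER_CUBIC)
ims=[]
for n,(r,c) in dict(top=(175,213),side=(150,240)).items():
    i=camera(n)["frame"][:,:,::-1]; cv2.imwrite(f"pics/{n}{k}.png",i); ims.append(z(i[r:r+50,c:c+50],8))
cv2.imwrite(f"pics/d{k}.png",np.hstack(ims))
E
python3 look.py 3
```

```text
t 15.55 grasp [0.5767 0.1191 0.2364] yaw -22.78 tilt [-0.001  0.002 -1.   ] F [-3.3  3.6  2.5] ff 25.0 w 19.9
shift mm [-44.    1.4   0.3] spin 2.7
```

View pics/d3.png

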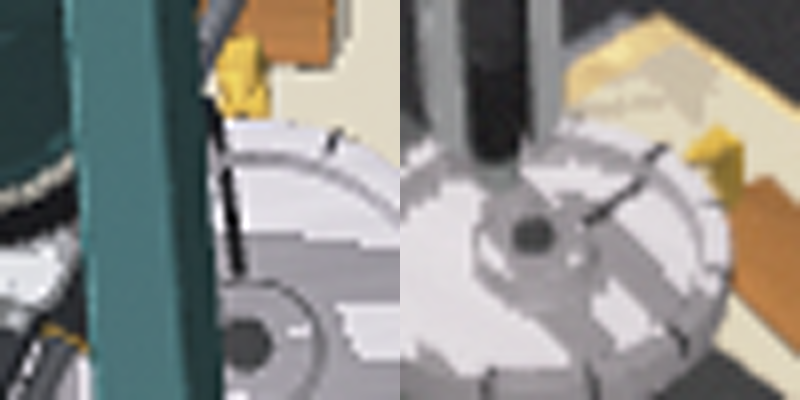

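In the top crop the line runs from (215,120) to (239,275), with the hub at (247,342) and the pointer's tip centred on about (245,115). In the side crop the line's outer end is at about (660,149), and its inner end is at (590,222).

```bash
cat >> h.py <<'E'
T8=lambda x,y:(213+(x+.5)/8-.5,175+(y+.5)/8-.5)
S8=lambda x,y:(240+(x-400+.5)/8-.5,150+(y+.5)/8-.5)
def ang(l):
    c=np.array([.5609,.0779])
    for nm,n,uv,z in l:
        p=at(n,uv,z); d=p[:2]-c; print(nm,p.round(4),np.hypot(*d).round(4),np.degrees(np.arctan2(d[1],d[0])).round(1))
E
python3 - <<'E'
from h import *
ang([("line","top",T8(216,120),.206),("lineIn","top",T8(239,275),.199),("hub","top",T8(247,342),.21),("ptr","top",T8(245,116),.202),("lineS","side",S8(660,150),.206),("lineInS","side",S8(590,222),.199),("hubS","side",S8(533,237),.21),("ptrS","side",S8(693,160),.202)])
for n,o in(("top",(213,175)),("side",(240-50,150))):
  for a in (4.5,7,9,11):
    for r,z in((.065,.206),(.067,.202)):
      u=px(n,(.5609+r*np.cos(np.radians(a)),.0779+r*np.sin(np.radians(a)),z)); print(n,a,r,((u-o+.5)*8-.5).round(0))
E
```

```text
line [0.625  0.0893 0.206 ] 0.0651 10.1
lineIn [0.583  0.0819 0.199 ] 0.0225 10.3
hub [0.5619 0.078  0.21  ] 0.001 4.0
ptr [0.6274 0.0817 0.202 ] 0.0666 3.3
lineS [0.6226 0.0896 0.206 ] 0.0628 10.8
lineInS [0.5867 0.0821 0.199 ] 0.0261 9.3
hubS [0.5606 0.0784 0.21  ] 0.0006 116.0
ptrS [0.631  0.0822 0.202 ] 0.0702 3.5
top 4.5 0.065 [239. 118.]
top 4.5 0.067 [240. 115.]
top 7 0.065 [229. 119.]
top 7 0.067 [229. 116.]
top 9 0.065 [220. 120.]
top 9 0.067 [221. 117.]
top 11 0.065 [212. 121.]
top 11 0.067 [213. 118.]
side 4.5 0.065 [679. 156.]
side 4.5 0.067 [684. 163.]
side 7 0.065 [674. 152.]
side 7 0.067 [678. 158.]
side 9 0.065 [669. 149.]
side 9 0.067 [673. 155.]
side 11 0.065 [664. 146.]
side 11 0.067 [668. 152.]
```

>>> {"method": "carry_out", "body": {"increments": [{"tx": 0,"ty": 1.1,"tz": 0,"spin": 1.4},{"tx": 0,"ty": 1.1,"tz": 0,"spin": 1.4},{"tx": -0.1,"ty": 1.1,"tz": 0,"spin": 1.4},{"tx": -0.1,"ty": 1.0,"tz": 0,"spin": 1.3},{"tx": 0,"ty": 0,"tz": 0,"spin": 0}]}}

```text
time: 16.27
tcp_pos: [0.5807, 0.1172, 0.3144]
tool_rot: [-0.001, 0.858, 0.513, 0.0]
ft_force: [-2.7, 5.3, 1.7]
grip_width: 0.206
finger_force: 25.0
```

>>> {"method": "carry_out", "body": {"increments": [{"tx": 0,"ty": 0,"tz": 0,"spin": 0},{"tx": 0,"ty": 0,"tz": 0,"spin": 0},{"tx": 0,"ty": 0,"tz": 0,"spin": 0}]}}

```text
time: 16.65
tcp_pos: [0.5807, 0.1172, 0.3144]
tool_rot: [-0.001, 0.858, 0.513, 0.0]
ft_force: [-3.1, 5.4, 1.3]
grip_width: 0.21
finger_force: 25.0
```

```bash
python3 look.py 4
```

```text
t 16.65 grasp [0.5806 0.1174 0.2364] yaw -28.26 tilt [-0.001  0.003 -1.   ] F [-3.1  5.4  1.3] ff 25.0 w 19.7
shift mm [-44.    1.4   0.3] spin -2.8
```

View pics/d4.png

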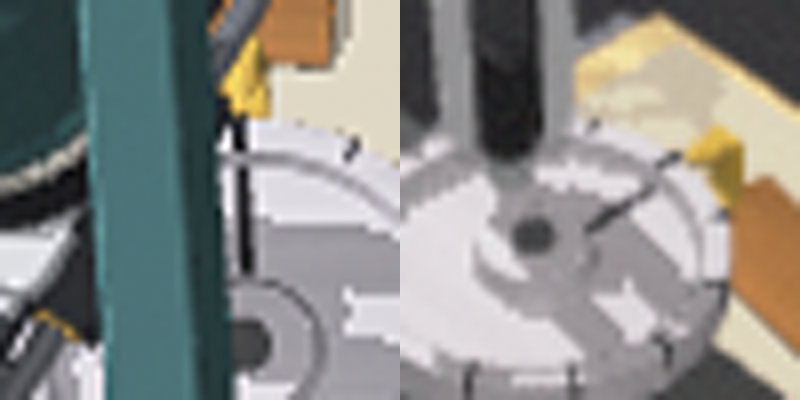

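In the top crop the line's outer end is at (239,120), and the pointer tip is centred on about (243,115). That leaves roughly 1° short, so I'll nudge it 0.8° (which also allows for the locking drag) and release.

>>> {"method": "carry_out", "body": {"increments": [{"tx": 0,"ty": 0.6,"tz": 0,"spin": 0.8},{"tx": 0,"ty": 0,"tz": 0,"spin": 0},{"tx": 0,"ty": 0,"tz": 0,"spin": 0},{"tx": 0,"ty": 0,"tz": 0,"spin": 0},{"tx": 0,"ty": 0,"tz": 0,"spin": 0}]}}

```text
time: 17.38
tcp_pos: [0.5812, 0.1169, 0.3144]
tool_rot: [-0.001, 0.862, 0.507, 0.0]
ft_force: [-2.9, 4.2, 1.4]
grip_width: 0.208
finger_force: 25.0
```

>>> {"method": "carry_out", "body": {"increments": [{"tx": 0,"ty": 0,"tz": 0,"spin": 0},{"tx": 0,"ty": 0,"tz": 0,"spin": 0},{"tx": 0,"ty": 0,"tz": -10,"spin": 0},{"tx": 0,"ty": 0,"tz": -30,"spin": 0},{"tx": 0,"ty": 0,"tz": -35,"spin": 0}], "gripper": 0.6}}

```text
time: 18.0
tcp_pos: [0.5818, 0.1152, 0.39]
tool_rot: [0.0, 0.863, 0.506, -0.0]
ft_force: [0.5, -0.3, -0.1]
grip_width: 0.596
finger_force: 0.0
```

```bash
python3 -c "
from h import *
plan((.5494,-.1478,.222),-17.9)"
```

```text
t 18.0 grasp [0.5817 0.1151 0.312 ] yaw -29.22 tilt [-0.001 -0.    -1.   ] F [ 0.5 -0.3 -0.1] ff 0.0 w 56.0
shift mm [-245.2  100.2   90.1] spin -11.3
```

>>> {"method": "carry_out", "body": {"increments": [{"tx": -49,"ty": 20,"tz": 0,"spin": 0},{"tx": -49,"ty": 20,"tz": 0,"spin": 0},{"tx": -49,"ty": 20,"tz": 0,"spin": 0},{"tx": -49,"ty": 20,"tz": 0,"spin": 0},{"tx": -49,"ty": 20,"tz": 0,"spin": -5}]}}

```text
time: 18.62
tcp_pos: [0.5491, -0.1491, 0.3901]
tool_rot: [0.001, 0.839, 0.544, 0.0]
ft_force: [0.3, 0.2, 0.0]
grip_width: 0.599
finger_force: 0.0
```

>>> {"method": "carry_out", "body": {"increments": [{"tx": 0,"ty": 0,"tz": 0,"spin": -6.3},{"tx": 0,"ty": 0,"tz": 0,"spin": 0},{"tx": 0,"ty": 0,"tz": 0,"spin": 0}]}}

```text
time: 19.0
tcp_pos: [0.5496, -0.1468, 0.3897]
tool_rot: [0.0, 0.809, 0.588, 0.0]
ft_force: [0.4, 0.5, 0.7]
grip_width: 0.602
finger_force: 0.0
```

```bash
python3 -c "
from h import *
plan((.5494,-.1478,.222),-17.9)"; python3 look.py 5
```

```text
t 19.0 grasp [ 0.5497 -0.1469  0.3117] yaw -17.96 tilt [ 0.001 -0.    -1.   ] F [0.4 0.5 0.7] ff 0.0 w 56.6
shift mm [-1.  -0.  89.7] spin -0.1
t 19.0 grasp [ 0.5497 -0.1469  0.3117] yaw -17.96 tilt [ 0.001 -0.    -1.   ] F [0.4 0.5 0.7] ff 0.0 w 56.6
shift mm [217.4 -58.6  75.6] spin 7.5
```

View pics/d5.png

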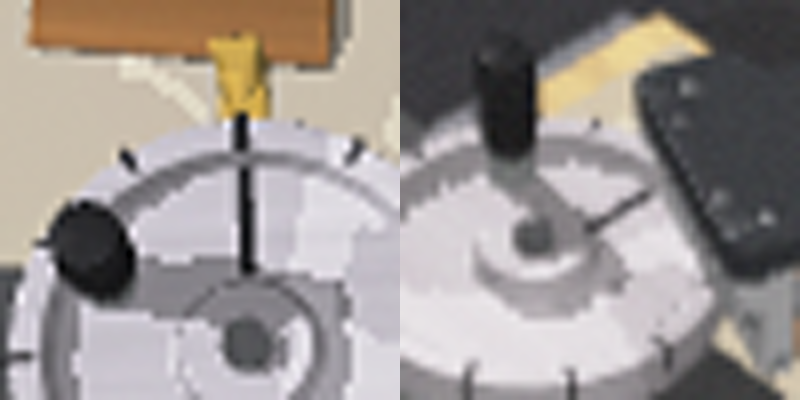

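The top crop shows the line's outer end at (240,118), between the pointer tip's edges at 219 and 268, so the two line up within about 1°. Now I lock the clamp.

>>> {"method": "carry_out", "body": {"increments": [{"tx": -1,"ty": 0,"tz": 30,"spin": 0},{"tx": 0,"ty": 0,"tz": 30,"spin": 0},{"tx": 0,"ty": 0,"tz": 20,"spin": 0},{"tx": 0,"ty": 0,"tz": 9,"spin": 0},{"tx": 0,"ty": 0,"tz": 0,"spin": 0}]}}

```text
time: 19.73
tcp_pos: [0.5492, -0.1476, 0.3]
tool_rot: [-0.0, 0.808, 0.589, -0.0]
ft_force: [0.1, 0.4, 0.5]
grip_width: 0.6
finger_force: 0.0
```

>>> {"method": "carry_out", "body": {"increments": [{"tx": 0,"ty": 0,"tz": 0,"spin": 0},{"tx": 0,"ty": 0,"tz": 0,"spin": 0},{"tx": 0,"ty": 0,"tz": 0,"spin": 0},{"tx": 0,"ty": 0,"tz": 0,"spin": 0},{"tx": 0,"ty": 0,"tz": 0,"spin": 0}], "gripper": 0.1, "force": 20}}

```text
time: 20.35
tcp_pos: [0.5492, -0.1481, 0.3006]
tool_rot: [0.0, 0.809, 0.588, 0.0]
ft_force: [-0.2, 1.4, 0.4]
grip_width: 0.252
finger_force: 20.0
```

>>> {"method": "carry_out", "body": {"increments": [{"tx": 0.3,"ty": -6.8,"tz": 0,"spin": 4.9},{"tx": 0.3,"ty": -6.8,"tz": 0,"spin": 4.9},{"tx": 0.3,"ty": -6.8,"tz": 0,"spin": 4.9},{"tx": 0.3,"ty": -6.8,"tz": 0,"spin": 4.9},{"tx": 0.3,"ty": -6.8,"tz": 0,"spin": 4.9}]}}

```text
time: 20.98
tcp_pos: [0.5204, -0.1316, 0.3006]
tool_rot: [0.001, 0.916, 0.402, 0.001]
ft_force: [2.2, -1.6, 1.5]
grip_width: 0.251
finger_force: 20.0
```

>>> {"method": "carry_out", "body": {"increments": [{"tx": 0.3,"ty": -6.8,"tz": 0,"spin": 4.9},{"tx": 0.3,"ty": -6.8,"tz": 0,"spin": 4.9},{"tx": 0.3,"ty": -6.8,"tz": 0,"spin": 4.9},{"tx": 0.3,"ty": -6.8,"tz": 0,"spin": 4.9},{"tx": 0.3,"ty": -6.8,"tz": 0,"spin": 4.9}]}}

```text
time: 21.6
tcp_pos: [0.5006, -0.1042, 0.3006]
tool_rot: [0.001, 0.98, 0.199, 0.0]
ft_force: [0.6, -2.6, 1.0]
grip_width: 0.252
finger_force: 20.0
```

>>> {"method": "carry_out", "body": {"increments": [{"tx": 0.3,"ty": -6.8,"tz": 0,"spin": 4.9},{"tx": 0.3,"ty": -6.8,"tz": 0,"spin": 4.9},{"tx": 0.3,"ty": -6.8,"tz": 0,"spin": 4.9},{"tx": 0.3,"ty": -6.8,"tz": 0,"spin": 4.9},{"tx": 0,"ty": 0,"tz": 0,"spin": 0}]}}

```text
time: 22.22
tcp_pos: [0.4944, -0.0784, 0.3006]
tool_rot: [0.002, 1.0, 0.03, 0.001]
ft_force: [0.7, -4.6, 0.4]
grip_width: 0.254
finger_force: 20.0
```

```bash
python3 -c "
from h import *
plan((.4945,-.078,.222),-85.5)"
```

```text
t 22.23 grasp [ 0.4945 -0.0787  0.2226] yaw -86.58 tilt [ 0.001 -0.004 -1.   ] F [ 0.7 -4.6  0.4] ff 20.0 w 23.9
shift mm [ 0.  -0.7  0.6] spin -1.1
```

Within 1 mm of home. I'll nudge it a little further, release, lift straight up and check.

>>> {"method": "carry_out", "body": {"increments": [{"tx": 0,"ty": -1.5,"tz": 0,"spin": 0},{"tx": 0,"ty": 0,"tz": 0,"spin": 0},{"tx": 0,"ty": 0,"tz": 0,"spin": 0},{"tx": 0,"ty": 0,"tz": 0,"spin": 0},{"tx": 0,"ty": 0,"tz": 0,"spin": 0}]}}

```text
time: 22.85
tcp_pos: [0.4944, -0.0781, 0.3007]
tool_rot: [0.003, 1.0, 0.029, 0.001]
ft_force: [-0.2, -8.1, 0.4]
grip_width: 0.252
finger_force: 20.0
```

>>> {"method": "carry_out", "body": {"increments": [{"tx": 0,"ty": 0,"tz": 0,"spin": 0},{"tx": 0,"ty": 0,"tz": 0,"spin": 0},{"tx": 0,"ty": 0,"tz": -10,"spin": 0},{"tx": 0,"ty": 0,"tz": -40,"spin": 0},{"tx": 0,"ty": 0,"tz": -40,"spin": 0}], "gripper": 0.6}}

```text
time: 23.48
tcp_pos: [0.494, -0.0752, 0.3915]
tool_rot: [-0.0, 1.0, 0.031, -0.0]
ft_force: [0.8, 0.7, -0.8]
grip_width: 0.598
finger_force: 0.0
```

>>> {"method": "carry_out", "body": {"increments": [{"tx": -50,"ty": 50,"tz": -10,"spin": 0},{"tx": -50,"ty": 50,"tz": 0,"spin": 0},{"tx": -50,"ty": 20,"tz": 0,"spin": 0},{"tx": 0,"ty": 0,"tz": 0,"spin": 0},{"tx": 0,"ty": 0,"tz": 0,"spin": 0}]}}

```text
time: 24.1
tcp_pos: [0.3635, -0.1915, 0.3995]
tool_rot: [-0.0, 1.0, 0.031, 0.001]
ft_force: [0.3, -1.5, -0.9]
grip_width: 0.598
finger_force: 0.0
```

```bash
python3 - <<'E'
from h import *
from bench import camera
import cv2
i=camera("top")["frame"][:,:,::-1]; cv2.imwrite("pics/e.png",cv2.resize(i[170:270,200:345],None,fx=5.5,fy=5.5,interpolation=cv2.INTER_CUBIC))
plan((.49,-.08,.3),-85)
E
```

```text
t 24.15 grasp [ 0.3639 -0.1912  0.3212] yaw -86.43 tilt [ 0.001  0.    -1.   ] F [-0.4 -0.3 -0.4] ff 0.0 w 56.4
shift mm [ 132.8 -103.1   21.4] spin -1.4
```

View pics/e.png

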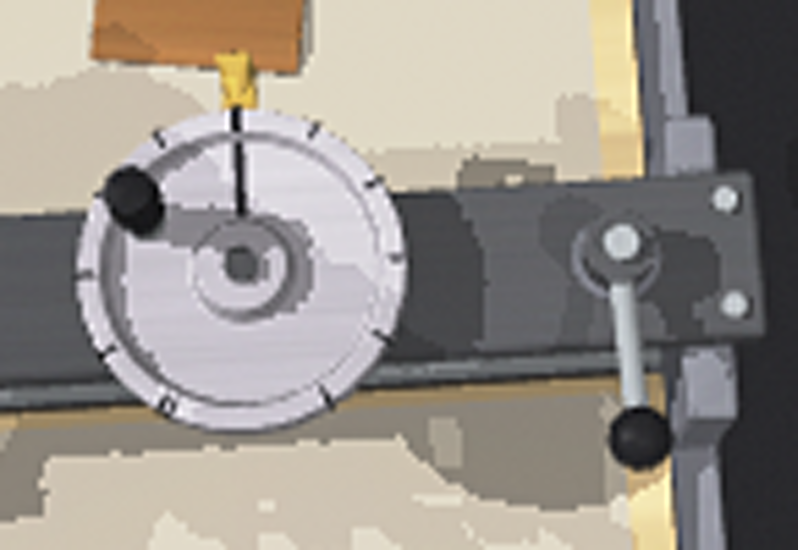

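The line's outer end is at (237,110), with the pointer at about (239,105), so it's within 1.5°. The ball is back at (640,437), its home position.

```bash
python3 -c "
from bench import *
print(hand_in())"
```

```text
the job is handed in; nothing more can be done
None
```

The job is handed in: the long line stands within about 1.5° of the pointer (the limit is about 4.6°), the clamp lever is back home, and the arm was clear of everything after about 24 s of the 72 s; the verdict was not shown.

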